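Hang the two dippers on the drying rail

TASK

Take the two steel dippers out of their rests and hang both by their hooks on the rail of the drying stand, under its shelf, each clear of the other and of the dipper already hanging there. Let go of each one gently, so that it neither drops nor swings hard, and leave the hanging dipper, the bottles and the glassware where they are.

Things in the scene. Friction and masses are not known exactly. Their poses are not given: they have to be found in the camera images.
- dipper_deep: Steel dipper, deep square cup, 186 mm long. Origin: centre of black grip (14 wide in y, 10 thick in x, z -30 to 30; strap beyond it 12 x 4 mm). z: up the handle to the hook; x: to the side where cup and hook mouth lie. Cup x 36..80, y +-22, z -85..-40 mm. Starts in its rest leaning 45 deg from vertical, hook end up, x side below. Hung free, its hook end leans 0.215 rad to its +x. 0.08-0.16 kg.
- dipper_shallow: Steel dipper, shallow wider cup, 186 mm long. Origin: centre of black grip (14 wide in y, 10 thick in x, z -30 to 30; strap beyond it 12 x 4 mm). z: up the handle to the hook; x: to the side where cup and hook mouth lie. Cup x 30..82, y +-25, z -83..-59 mm. Starts in its rest leaning 45 deg from vertical, hook end up, x side below. Hung free, its hook end leans 0.183 rad to its +x. 0.08-0.16 kg.
- hung_dipper: Smaller dipper that already hangs loose on the rail and must stay there; same frame, grip and hook. Cup 36 mm cube, x 26..62, y +-18, z -70..-34 mm; leans 0.135 rad.
- dipper_deep_seat (a point): Where the rail's axis lies in the deep dipper's hook when it hangs: x 12, z 92 mm in the dipper's frame (same axes). The hook, a strap 14 mm wide (y) and 4 thick, bends from the handle's top (z 86) over to x 24, highest z 101, and ends in a lip down to z 72; mouth 20 mm wide inside, open towards -z.
- dipper_shallow_seat (a point): The same point (x = 12, z = 92 mm) of the shallow dipper.
- hung_dipper_seat (a point): The same point (x = 12, z = 92 mm) of the dipper that already hangs.
- rail_mid (a point): Middle of the drying stand's rail, 250 mm up: level bar, 10 mm thick, along this frame's y, free over y +-145 mm; at y +-155 arms hold it, running to posts at x 75. x: to the stand's back, away from the robot. Above it a shelf board, x 0 to 105, y +-170 mm, underside 70 mm over the rail's axis, things on it. Stand fixed; place and turn vary. Before and under the rail it is free.
- rest_deep: White fixed rest of the deep dipper, base 125 x 70 mm. Origin on the worktop below the grip's centre (133 mm up); x: the way the handle rises. The cup's edge sits in a V-groove between cheeks 31 mm high; the strap lies between the prongs of a steel fork at x 47, about 180 mm high. The dipper lifts straight up and out; both sides of the grip are free.
- rest_shallow: The same kind of rest for the shallow dipper (base 125 x 76 mm), same frame and heights.
- small_beaker: Loose low glass beaker, 62 mm across, 60 mm high, on the worktop between robot and stand; origin at its underside. To be left alone.
- small_flask: Loose small conical flask, 51 mm across, 85 mm high, on the worktop between robot and stand; origin at its underside. To be left alone.
- wash_bottle: Loose white wash bottle with bent spout, 67 mm across, 221 mm high, left of the stand; origin at its underside. To be left alone.
- reagent_bottle: Loose square white bottle, 58 mm wide, 148 mm high, right of the stand; origin at its underside. To be left alone.

How it is judged:
On the way:
1. one of the two dippers hangs on the rail, let go and still (((x of dipper_deep_seat in the frame of rail_mid between -0.009 and 0.009 m and z of dipper_deep_seat in the frame of rail_mid between -0.01 and 0.01 m and y of dipper_deep_seat in the frame of rail_mid between -0.145 and 0.145 m and angle between dipper_deep's own z axis and vertical below 0.4 rad and contact force between the fingers and dipper_deep below 0.05 N and linear speed of dipper_deep below 0.03 m/s and angular speed of dipper_deep below 0.3 rad/s) or (x of dipper_shallow_seat in the frame of rail_mid between -0.009 and 0.009 m and z of dipper_shallow_seat in the frame of rail_mid between -0.01 and 0.01 m and y of dipper_shallow_seat in the frame of rail_mid between -0.145 and 0.145 m and angle between dipper_shallow's own z axis and vertical below 0.4 rad and contact force between the fingers and dipper_shallow below 0.05 N and linear speed of dipper_shallow below 0.03 m/s and angular speed of dipper_shallow below 0.3 rad/s))), for 0.2 s.
At the end, for the whole second after the job is handed in: Both dippers hang on the rail between its ends, rail in the hook (hook point within 9 mm front to back, 10 mm in height), handles within 0.40 rad of vertical, let go, at rest; the three hook points 55 mm or more apart, no dipper touching another; the small dipper still hangs, at rest (x of dipper_deep_seat in the frame of rail_mid between -0.009 and 0.009 m and z of dipper_deep_seat in the frame of rail_mid between -0.01 and 0.01 m and y of dipper_deep_seat in the frame of rail_mid between -0.145 and 0.145 m and angle between each of dipper_deep, dipper_shallow's own z axis and vertical below 0.4 rad and contact force between the fingers and dipper_deep below 0.05 N and linear speed of each of dipper_deep, dipper_shallow, hung_dipper below 0.03 m/s and angular speed of each of dipper_deep, dipper_shallow below 0.3 rad/s and x of dipper_shallow_seat in the frame of rail_mid between -0.009 and 0.009 m and z of dipper_shallow_seat in the frame of rail_mid between -0.01 and 0.01 m and y of dipper_shallow_seat in the frame of rail_mid between -0.145 and 0.145 m and contact force between each of the fingers, dipper_deep and dipper_shallow below 0.05 N and distance between dipper_deep_seat and dipper_shallow_seat above 0.055 m and distance between each of dipper_deep_seat, dipper_shallow_seat and hung_dipper_seat above 0.055 m and contact force between each of dipper_deep, dipper_shallow and hung_dipper below 0.05 N and horizontal distance between hung_dipper_seat and rail_mid below 0.15 m).
It fails at once if the dipper that already hangs is shifted on the rail by more than 30 mm or knocked off (distance of hung_dipper_seat from where it was at the start of the episode above 0.03 m).
It fails at once if the beaker or the flask is pushed more than 30 mm or tipped (distance of any of small_beaker, small_flask from where it was at the start of the episode above 0.03 m or angle between any of small_beaker, small_flask's own z axis and vertical above 0.35 rad).
It fails at once if the wash bottle or the reagent bottle is pushed more than 30 mm or tipped (distance of any of wash_bottle, reagent_bottle from where it was at the start of the episode above 0.03 m or angle between any of wash_bottle, reagent_bottle's own z axis and vertical above 0.35 rad).
It fails at once if the deep dipper swings hard or falls after it is let go (over 2 rad/s or 0.35 m/s with no finger on it) (contact force between the fingers and dipper_deep below 0.02 N and (angular speed of dipper_deep above 2 rad/s or linear speed of dipper_deep above 0.35 m/s)).
It fails at once if the shallow dipper swings hard or falls after it is let go (over 2 rad/s or 0.35 m/s with no finger on it) (contact force between the fingers and dipper_shallow below 0.02 N and (angular speed of dipper_shallow above 2 rad/s or linear speed of dipper_shallow above 0.35 m/s)).
It also fails if it takes over 72 s, if anything falls off the work surface, if the arm or the gripper's body presses on something with over 40 N, if the wrist force passes 120 N, or if a joint passes its speed limit or range.

ROBOT

A 6-joint arm with a two-finger parallel gripper is mounted at the origin on a cart in front of the work surface, level with it; the furniture and walls round the work are solid. World frame = base frame: x ahead of the robot, y to its left, z up, the work surface at z = 0. Lengths are in m, angles in rad, forces in N, time in s.
With the tool pointing down it reaches from about 0.325 to 0.775 m from the base axis. Payload 5.5 kg.
Tool frame: the origin (TCP) lies at the very end of the fingers, on their centre line; the grasp point (between the pads) lies 19 mm behind it; z points along the fingers, y is the direction in which the jaws open and shut (so a half turn about z gives the same grasp; the last joint's range is limited). The gripper opens to 85 mm and grips with 20 to 120 N. Pads are 22 mm wide; open, the fingers measure 114 mm over their backs; the gripper's body (76 mm by 85 mm) begins 54 mm behind the grasp point. The pads swing forward as they close: fully open they stand 13 mm farther back than shut.
Start: joints at [1.285, 0.091, 1.231, -0, 1.82, -0.057], TCP at [0.136, 0.584, 0.231] pointing down, gripper open.
Joint ranges: [-2.87, 2.87], [-0.86, 2.18], [0.17, 2.46], [-1.51, 4.65], [0.06, 2.69], [-2.65, 2.65]. Speed limits (rad/s): [2.57, 2.57, 3.01, 3.14, 3.14, 3.14].

INTERFACE

Orientations are given as a unit quaternion [w, x, y, z].
In Python, from station import robot, cams gives the robot as it stands. The module is installed in compiled form; this text tells all that it offers.
- The arm moves only by the tool servo_tool, never from a script. Its argument "targets" is a list of rows, each an object with "delta_pos": the shift along the world's x, y, z in m, a list of three; "dr": the turn, a rotation vector about the world's x, y, z in rad, a list of three; "grip": the finger opening in m, from 0 to 0.0854. In form: [{"delta_pos": [dx, dy, dz], "dr": [wx, wy, wz], "grip": grip}, ...]. A call has 1 to 8 rows; each row is the pose to reach, as a shift and turn from the pose commanded when the call began; what a row does not reach only later rows make up. A row lasts 1/8 s, in which the tool goes at most 62.5 mm and 10.7 degrees, less where a joint would pass 70% of its speed; a pose out of reach is approached as far as the arm can. A call with a gripper value outside its range is refused whole. The fingers move at their own pace and stop on an object; "force" is the grip in N (left out, the last holds). Time passes only in rows, so rows that repeat a pose let the fingers close. It gives the time, the measured TCP pose, the force and the opening at its end, in the units of the state.
- robot.get_obs(): the state, without advancing time (a new reading comes with each control period).
- cams.get_image(name): name is "scene" or "top"; returns a dict with "pixels" (400x640x3 uint8, blue, green, red), "vfov" (degrees; the focal length in pixels is half the picture's height over the tangent of half this angle, whatever the lens; pixels are square), "cx", "cy" (the principal point, pixels), "origin" and "attitude" of the camera in the world. Camera axes: x right, y down, z forward; pixel columns grow to the right and rows downward; lengths in m; the calibration is good to about 2 mm. A picture is of the moment at which its call begins. There is no depth.
- robot.job_done(): hands the job in, once; it reports no verdict.
The state is a dict: "clock": time; "joints": joint angles; "dq": joint speeds; "joint_torque": joint torques, N m; "ee_pos": TCP position; "eef_rot": TCP orientation; "force": force on the tool from outside, world axes, zero at the start; "wrist_torque": the same for the moment, N m; "opening": opening from 0.0 (shut) to 1.0 (fully open).
Only numpy, scipy, OpenCV 4.12 (cv2) and the standard library are available. Lean on these libraries where they do the work, as an engineer would, in place of code of your own. Each camera call takes 0.05 s, during which the arm holds its last target. There are 200 camera calls.

## Working session

There is one attempt and no reset: what is moved stays moved. The work goes in short steps, Python scripts to look and compute and a tool call to move; the robot and the scene stay as the last step left them, time stands still between calls to the robot, and variables do not carry over. Pictures are saved under pics/ and viewed, about 8 in all and at most 12, crops included, and the job is handed in when it is done.

Besides the shell and the picture viewer there is one more tool, called after ">>>" as a command line: name --argument value ..., lists and objects as JSON in quotes. servo_tool: Moves the arm, as the interface text tells. Its arguments: {"type":"object","properties":{"targets":{"type":"array","items":{"type":"object","properties":{"delta_pos":{"type":"array","items":{"type":"number"}},"dr":{"type":"array","items":{"type":"number"}},"grip":{"type":"number"}}}},"force":{"type":"number"}},"required":["targets"]}

```bash
mkdir -p pics
cat > h.py <<'E'
import numpy as np, cv2, json
from scipy.spatial.transform import Rotation as R
def cap(name, save=None):
    from station import cams
    d=cams.get_image(name); im=np.array(d['pixels'])
    f=200/np.tan(np.radians(d['vfov'])/2)
    q=d['attitude']; 
    M=R.from_quat([q[1],q[2],q[3],q[0]]).as_matrix() if np.size(q)==4 else np.array(q)
    c=dict(f=f,cx=d['cx'],cy=d['cy'],o=np.array(d['origin']),M=M,im=im)
    np.savez('cam_'+name,**c)
    if save: cv2.imwrite('pics/'+save,im)
    return c
def load(name): return dict(np.load('cam_'+name+'.npz'))
def ray(c,u,v):
    d=c['M']@np.array([(u-c['cx'])/c['f'],(v-c['cy'])/c['f'],1]); return d/np.linalg.norm(d)
def proj(c,p):
    q=(np.atleast_2d(p)-c['o'])@c['M']; return np.c_[q[:,0]/q[:,2]*c['f']+c['cx'],q[:,1]/q[:,2]*c['f']+c['cy']]
def atz(c,u,v,z):
    d=ray(c,u,v); return c['o']+d*(z-c['o'][2])/d[2]
def tri(c1,p1,c2,p2):
    d1,d2=ray(c1,*p1),ray(c2,*p2)
    s=np.linalg.lstsq(np.c_[d1,-d2],c2['o']-c1['o'],rcond=None)[0]
    a,b=c1['o']+s[0]*d1,c2['o']+s[1]*d2
    return (a+b)/2,np.linalg.norm(a-b)
E
python3 - <<'E'
from h import *
from station import robot
for n in('scene','top'):
    c=cap(n,n+'1.png'); print(n,c['f'],c['cx'],c['cy'],c['o'].round(3),c['M'].round(3).tolist())
print(robot.get_obs())
E
```

```text
scene 470.5381992653098 321.5436075282107 200.15059410735645 [-0.415 -0.608  0.803] [[0.558, -0.408, 0.722], [-0.83, -0.285, 0.48], [0.01, -0.867, -0.498]]
top 496.8805708874922 315.12433902293947 198.04626882638672 [ 3.490e-01 -1.000e-03  1.476e+00] [[0.024, -0.993, 0.114], [-1.0, -0.023, 0.006], [-0.003, -0.114, -0.993]]
{'clock': 0.1, 'joints': array([ 1.28528439e+00,  9.17994474e-02,  1.23174590e+00,  1.50687886e-05,
        1.81982464e+00, -5.67154767e-02]), 'dq': array([ 0.00025665, -0.00204519, -0.0032193 , -0.00153665, -0.00053007,
        0.00092669]), 'joint_torque': array([ 1.95079760e-03, -4.60216463e+01, -4.19217038e+01, -8.86391581e-05,
        1.05832328e-02, -3.72856221e-06]), 'ee_pos': array([0.13601768, 0.5841189 , 0.23026549]), 'eef_rot': array([-1.58519080e-04,  1.14146991e-01,  9.93463474e-01, -8.74444980e-04]), 'force': array([-0.23582699,  0.42104714, -0.11692157]), 'wrist_torque': array([ 0.04273928, -0.02248205, -0.02043358]), 'opening': 1.0020068382203395}
```

View pics/scene1.png

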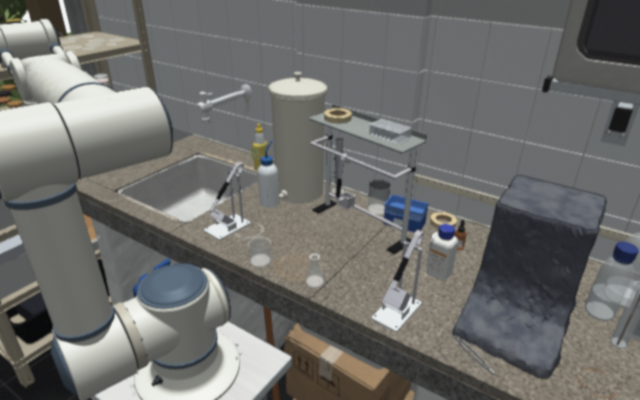

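View pics/top1.png

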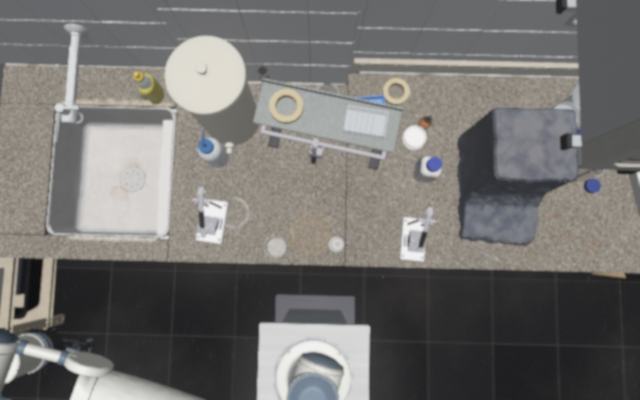

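Overview seen: left rest near scene (228,200)/top (210,220), right rest near scene (400,280)/top (413,240); rail from scene (312,143) to (410,172), top (263,130) to (385,155); the hung dipper at top (316,150). Zooming in.

Run:
```python
from h import *
def tile(im,u0,v0,w,h,s):
    t=cv2.resize(im[v0:v0+h,u0:u0+w],None,fx=s,fy=s,interpolation=cv2.INTER_CUBIC)
    for u in range(-(-u0//10)*10,u0+w,10):
        x=int((u-u0+.5)*s); cv2.line(t,(x,0),(x,6),(0,0,255),1); 
        if u%20==0: cv2.putText(t,str(u),(x-10,16),0,.35,(0,0,255),1)
    for v in range(-(-v0//10)*10,v0+h,10):
        y=int((v-v0+.5)*s); cv2.line(t,(0,y),(6,y),(0,0,255),1)
        if v%20==0: cv2.putText(t,str(v),(8,y+4),0,.35,(0,0,255),1)
    return t
def mont(tiles,name):
    C=np.zeros((600,800,3),np.uint8)
    for t,x,y in tiles:
        h,w=min(t.shape[0],600-y),min(t.shape[1],800-x); C[y:y+h,x:x+w]=t[:h,:w]
    cv2.imwrite('pics/'+name,C)
s=load('scene')['im']; t=load('top')['im']
mont([(tile(s,200,155,56,85,6)[:510],0,0),(tile(s,370,222,62,100,6),338,0)],'z1.png')
mont([(tile(t,190,180,45,66,6),0,0),(tile(t,395,200,45,66,6),275,0),(tile(s,300,130,125,85,4)[:],0,400),(tile(t,255,115,140,50,4),240,400)][:2]+[(tile(t,255,118,135,50,4)[:200],0,400),(tile(s,325,130,40,90,6),550,0)],'z2.png')
```

```text
(no output)
```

View pics/z1.png

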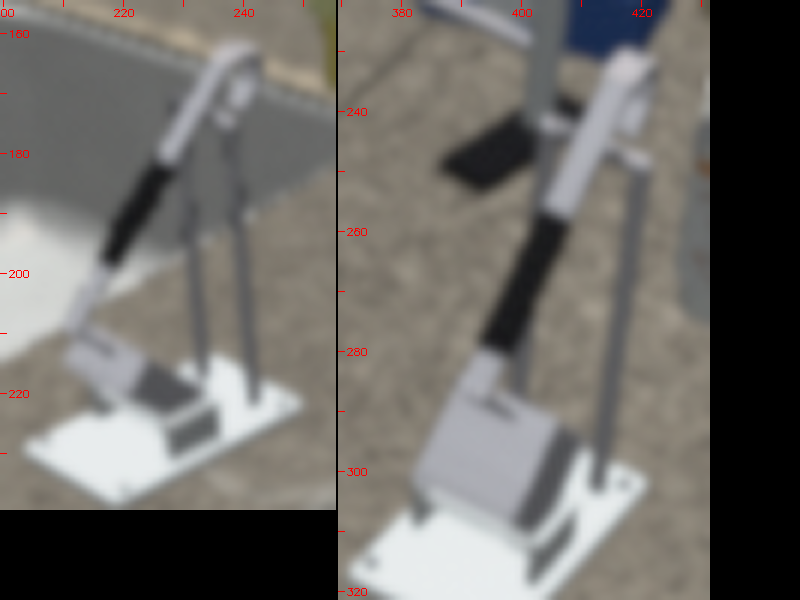

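View pics/z2.png

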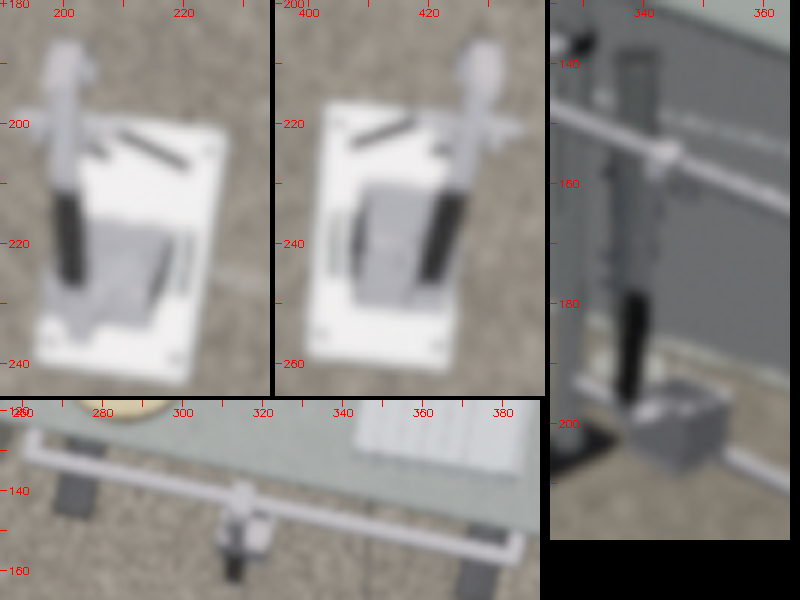

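Left rest holds the flat wide cup (shallow), right rest the deep cup; black grip centres about scene (222,190)/(401,268.5), top (201,219)/(422.6,239.4); rail ends in top (263,129.5),(383,155), hung hook at (315,141).

Run:
```python
from h import *
np.set_printoptions(precision=4,suppress=True)
s,t=load('scene'),load('top')
D=dict(sh=[((225.8,182.3),(200.5,211.5)),((218.2,197.5),(201.5,226.8))],dp=[((405.8,257.3),(424.5,232)),((395.7,279.8),(420.8,246.7))])
for k,(a,b) in D.items():
    A=tri(s,a[0],t,a[1]);B=tri(s,b[0],t,b[1]); d=A[0]-B[0]
    print(k,A,B,(A[0]+B[0])/2,'len',np.linalg.norm(d),'yaw',np.arctan2(d[1],d[0]),'lean',np.arctan2(np.hypot(*d[:2]),d[2]))
for k,q in dict(L=[(195.3,239.5),(220.7,243.3),(227.5,200.8),(199.5,197.5)],Rr=[(402.8,216.2),(399.5,259.2),(423.3,261.2),(426,217.8)]).items():
    P=np.array([atz(t,u,v,.006) for u,v in q]); print(k,P[:,:2].tolist())
    for i in range(4): e=P[(i+1)%4]-P[i]; print(np.linalg.norm(e),np.arctan2(e[1],e[0]))
a,b,h=[atz(t,u,v,.25) for u,v in((263.25,129.5),(383.3,155),(315.3,141.3))]
d=a-b;print('rail',a,b,'mid',(a+b)/2,'len',np.linalg.norm(d),'yaw of y',np.arctan2(d[1],d[0])-np.pi/2,'hung',h, (h-(a+b)/2)@d/np.linalg.norm(d))
print('scene rail proj',proj(s,[a,b,h]))
for n,q,z in [('beaker',(277,247),.06),('flask',(336,244),.085),('wash',(207,146),.2),('reag',(432,164),.148)]: print(n,atz(t,*q,z))
```

```text
sh (array([0.4576, 0.3135, 0.1499]), np.float64(0.0010137169876097828)) (array([0.42  , 0.3153, 0.115 ]), np.float64(0.0033451965047622476)) [0.4388 0.3144 0.1325] len 0.051343800534618296 yaw -0.047041172502559285 lean 0.8239539703384365
dp (array([ 0.4177, -0.2867,  0.1538]), np.float64(0.0024185503917910035)) (array([ 0.3792, -0.2848,  0.1132]), np.float64(0.0011306698209972287)) [ 0.3985 -0.2857  0.1335] len 0.0560026041153122 yaw -0.0512717378989581 lean 0.7597214804454745
L [[0.3865709794662745, 0.35845404517260354], [0.3771941897620058, 0.2829386978792471], [0.5036457580637644, 0.2684420855952266], [0.5115661288600278, 0.352362331785909]]
0.07609528146997235 -1.6943346466870857
0.12727981337858546 -0.11414330731571637
0.08429317881213785 1.4766953314488185
0.1251435030033615 3.092895585348713
Rr [[0.4700113601088649, -0.2532853747255408], [0.34326585519739516, -0.244081299356905], [0.3391132027050137, -0.3138504314856247], [0.4668844883148692, -0.32196600332402003]]
0.1270792588058922 3.0691013468248824
0.06989260562260666 -1.6302461007363427
0.12802876213046588 -0.06343118880030006
0.06875177140916683 1.5253000331615434
rail [0.661  0.1414 0.25  ] [ 0.6026 -0.162   0.25  ] mid [ 0.6318 -0.0103  0.25  ] len 0.30897384797742233 yaw of y -0.19022957602674917 hung [0.6337 0.0093 0.25  ] 0.019602604496620463
scene rail proj [[312.7197 142.2599]
 [395.5816 175.8227]
 [345.5711 155.9371]]
beaker [0.3695 0.1122 0.06  ]
flask [ 0.3814 -0.054   0.085 ]
wash [0.6262 0.2929 0.2   ]
reag [ 0.602  -0.3074  0.148 ]
```

```bash
cat >> h.py <<'E'
def tool(psi,tilt):
    h=np.array([np.cos(psi),np.sin(psi),0]);tz=np.sin(tilt)*h-np.cos(tilt)*np.array([0,0,1.]);ty=np.array([-np.sin(psi),np.cos(psi),0])
    return np.c_[np.cross(ty,tz),ty,tz]
def cur():
    from station import robot
    o=robot.get_obs();q=o['eef_rot'];return np.array(o['ee_pos']),R.from_quat([q[1],q[2],q[3],q[0]]).as_matrix(),o
def go(p,M):
    P,C,o=cur(); print('dpos',(p-P).round(4),'dr',R.from_matrix(M@C.T).as_rotvec().round(4))
def grasp(g,psi,tilt=.4,off=-.005):
    hd=np.array([np.cos(psi),np.sin(psi),1])*.7071
    M=tool(psi,tilt); return g+off*hd+.019*M[:,2],M
E
python3 - <<'E'
from h import *
p,M=grasp(np.array([.4388,.3144,.133]),-.10)
go(p,M); go(p-.12*M[:,2],M)
print(p)
E
```

```text
dpos [ 0.3066 -0.2701 -0.1183] dr [-0.0638 -0.3953  0.1274]
dpos [ 0.2601 -0.2654 -0.0078] dr [-0.0638 -0.3953  0.1274]
[0.44264415 0.3140143  0.11196434]
```

>>> servo_tool --targets '[{"delta_pos": [0.03,-0.03,0.01],"dr": [-0.008,-0.05,0.016],"grip": 0.05},{"delta_pos": [0.07,-0.07,0.01],"dr": [-0.016,-0.1,0.032],"grip": 0.05},{"delta_pos": [0.11,-0.11,0.01],"dr": [-0.03,-0.2,0.06],"grip": 0.05},{"delta_pos": [0.15,-0.15,0.01],"dr": [-0.05,-0.3,0.09],"grip": 0.05},{"delta_pos": [0.19,-0.19,0.005],"dr": [-0.064,-0.395,0.127],"grip": 0.05},{"delta_pos": [0.23,-0.235,0],"dr": [-0.064,-0.395,0.127],"grip": 0.05},{"delta_pos": [0.26,-0.265,-0.008],"dr": [-0.064,-0.395,0.127],"grip": 0.05},{"delta_pos": [0.26,-0.265,-0.008],"dr": [-0.064,-0.395,0.127],"grip": 0.05}]' --force 40

```text
clock: 1.1
ee_pos: [0.3972, 0.3168, 0.2222]
eef_rot: [0.198, 0.051, 0.979, -0.01]
force: [-0.5, 0.9, -0.2]
opening: 0.586
```

Run:
```python
from h import *
p,M=grasp(np.array([.4388,.3144,.133]),-.10)
go(p-.12*M[:,2],M); go(p,M)
c=cap('top'); s=cap('scene')
C=np.zeros((600,800,3),np.uint8)
C[:600,:400]=cv2.resize(c['im'][150:250,165:232],(400,600),interpolation=2)
C[:600,400:]=cv2.resize(s['im'][130:240,190:263],(400,600),interpolation=2)
cv2.imwrite('pics/a1.png',C)
```

```text
dpos [-0.0011  0.0018  0.0003] dr [-0.0001 -0.0008  0.0044]
dpos [ 0.0454 -0.0028 -0.1102] dr [-0.0001 -0.0008  0.0044]
```

View pics/a1.png

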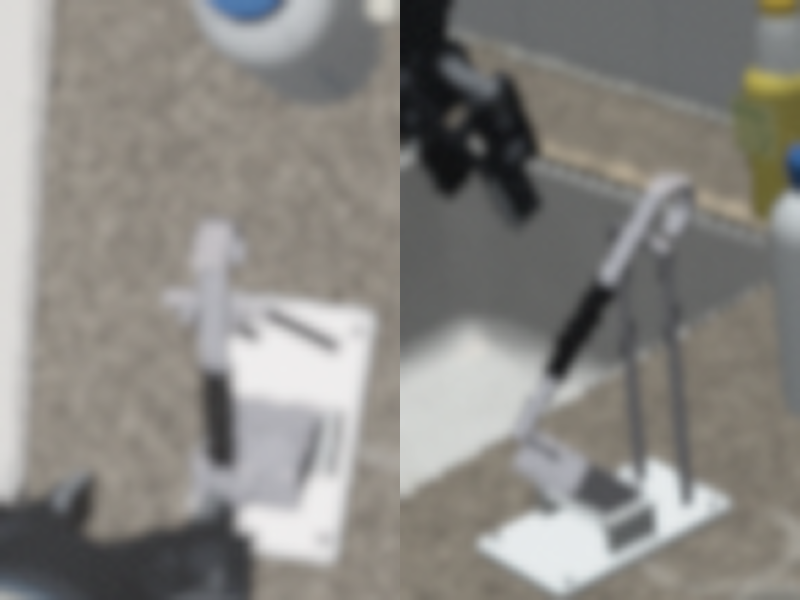

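Run:
```python
from h import *
t,s=load('top'),load('scene');P,C,o=cur()
for n,c,u0,v0,k in(('top',t,165,150,6),('scene',s,190,130,5.47)):
    pts=[P,P-.019*C[:,2]+.035*C[:,1],P-.019*C[:,2]-.035*C[:,1],[.4388,.3144,.133]]
    q=proj(c,pts);print(n,q.round(1).tolist(),((q-[u0,v0])*k).round().tolist())
```

```text
top [[190.2, 233.4], [174.0, 234.3], [201.9, 237.8], [201.1, 219.1]] [[151.0, 500.0], [54.0, 506.0], [221.0, 527.0], [217.0, 414.0]]
scene [[206.7, 167.1], [196.0, 158.8], [211.9, 165.9], [221.8, 189.7]] [[91.0, 203.0], [33.0, 157.0], [120.0, 196.0], [174.0, 327.0]]
```

The view agrees with the model (fingers about where the TCP projects, grip at crop (217,414)). Descending along the tool axis.

>>> servo_tool --targets '[{"delta_pos": [0.01,-0.0007,-0.025],"dr": [0,0,0.004],"grip": 0.045},{"delta_pos": [0.02,-0.0014,-0.05],"dr": [0,0,0.004],"grip": 0.045},{"delta_pos": [0.03,-0.002,-0.075],"dr": [0,0,0.004],"grip": 0.045},{"delta_pos": [0.04,-0.0025,-0.098],"dr": [0,0,0.004],"grip": 0.045},{"delta_pos": [0.0454,-0.0028,-0.11],"dr": [0,0,0.004],"grip": 0.045},{"delta_pos": [0.0454,-0.0028,-0.11],"dr": [0,0,0.004],"grip": 0.045}]'

```text
clock: 1.95
ee_pos: [0.4408, 0.317, 0.1123]
eef_rot: [0.198, 0.047, 0.979, -0.009]
force: [0.7, -0.1, 0.4]
opening: 0.529
```

>>> servo_tool --targets '[{"delta_pos": [0,0,0],"dr": [0,0,0],"grip": 0.02},{"delta_pos": [0,0,0],"dr": [0,0,0],"grip": 0.005},{"delta_pos": [0,0,0],"dr": [0,0,0],"grip": 0.005},{"delta_pos": [0,0,0],"dr": [0,0,0],"grip": 0.005},{"delta_pos": [0,0,0],"dr": [0,0,0],"grip": 0.005},{"delta_pos": [0,0,0],"dr": [0,0,0],"grip": 0.005}]' --force 40

```text
clock: 2.7
ee_pos: [0.4419, 0.3145, 0.115]
eef_rot: [0.199, 0.048, 0.979, -0.011]
force: [-1.6, -9.7, 3.8]
opening: 0.157
```

>>> servo_tool --targets '[{"delta_pos": [0,0,0.01],"dr": [0,0,0],"grip": 0.005},{"delta_pos": [0,0,0.03],"dr": [0,0,0],"grip": 0.005},{"delta_pos": [0,0,0.06],"dr": [0,0,0],"grip": 0.005},{"delta_pos": [0,0,0.1],"dr": [0,0,0],"grip": 0.005},{"delta_pos": [0,0,0.14],"dr": [0,0,0],"grip": 0.005},{"delta_pos": [0,0,0.17],"dr": [0,0,0],"grip": 0.005},{"delta_pos": [0,0,0.19],"dr": [0,0,0],"grip": 0.005},{"delta_pos": [0,0,0.19],"dr": [0,0,0],"grip": 0.005}]' --force 60

```text
clock: 3.7
ee_pos: [0.4419, 0.3172, 0.3072]
eef_rot: [0.201, 0.047, 0.979, -0.007]
force: [0.8, 0.2, -1.3]
opening: 0.145
```

```bash
cat >> h.py <<'E'
MID=np.array([.6318,-.0103,.25]);RPSI=-.19
RX=np.array([np.cos(RPSI),np.sin(RPSI),0]);RY=np.array([-np.sin(RPSI),np.cos(RPSI),0])
def dip(psi,lean):  # dipper axes
    h=np.array([np.cos(psi),np.sin(psi),0]);z=np.array([0,0,1.])
    zd=np.sin(lean)*h+np.cos(lean)*z; xd=np.cos(lean)*h-np.sin(lean)*z
    return np.c_[xd,np.cross(zd,xd),zd]
def hang(relp,relM,s,lean,dx=0,dz=0):
    """TCP pose so that seat is at rail pos s, offset dx (rail x), dz"""
    D=dip(RPSI,lean); o=MID+s*RY+dx*RX+dz*np.array([0,0,1])-D@np.array([.012,0,.092])
    return o+D@relp,D@relM
E
python3 - <<'E'
from h import *
P,C,o=cur(); print(P,o['opening'],o['force'])
# relative pose assumed from pre-lift TCP and nominal dipper pose
g=np.array([.4388,.3144,.133]); D=dip(-.10,np.pi/4)
rp=D.T@(np.array([.4419,.3145,.115])-g); rM=D.T@C; print('rel',rp,R.from_matrix(rM).as_rotvec())
np.savez('rel_sh',rp=rp,rM=rM)
for dx,dz in((-.12,.05),(-.07,.04),(0,.035),(0,0)): go(*hang(rp,rM,.10,.183,dx,dz))
E
```

```text
[0.4418719  0.31720842 0.30720928] 0.14497050320193525 [ 0.80592832  0.15303739 -1.30816894]
rel [ 0.01490194  0.00040898 -0.0105539 ] [-0.00676185  1.95205712  0.00607241]
dpos [ 0.0755 -0.2033 -0.1086] dr [-0.0871 -0.5963 -0.0873]
dpos [ 0.1246 -0.2127 -0.1186] dr [-0.0871 -0.5963 -0.0873]
dpos [ 0.1934 -0.2259 -0.1236] dr [-0.0871 -0.5963 -0.0873]
dpos [ 0.1934 -0.2259 -0.1586] dr [-0.0871 -0.5963 -0.0873]
```

>>> servo_tool --targets '[{"delta_pos": [0.0,-0.02,0.0],"dr": [-0.0145,-0.1,-0.0145],"grip": 0.005},{"delta_pos": [0.01,-0.06,0.0],"dr": [-0.029,-0.2,-0.029],"grip": 0.005},{"delta_pos": [0.02,-0.1,0.0],"dr": [-0.0435,-0.3,-0.0435],"grip": 0.005},{"delta_pos": [0.04,-0.14,-0.01],"dr": [-0.058,-0.4,-0.058],"grip": 0.005},{"delta_pos": [0.06,-0.18,-0.04],"dr": [-0.0725,-0.5,-0.0725],"grip": 0.005},{"delta_pos": [0.075,-0.203,-0.075],"dr": [-0.087,-0.596,-0.087],"grip": 0.005},{"delta_pos": [0.0755,-0.2033,-0.108],"dr": [-0.0871,-0.5963,-0.0873],"grip": 0.005},{"delta_pos": [0.0755,-0.2033,-0.1086],"dr": [-0.0871,-0.5963,-0.0873],"grip": 0.005}]'

```text
clock: 4.7
ee_pos: [0.5157, 0.1125, 0.1891]
eef_rot: [0.475, 0.08, 0.875, -0.047]
force: [0.2, -0.1, 0.2]
opening: 0.146
```

Run:
```python
from h import *
z=np.load('rel_sh.npz');rp,rM=z['rp'],z['rM']
go(*hang(rp,rM,.10,.183,-.12,.05))
t=cap('top'); s=cap('scene'); P,C,o=cur(); 
Dm=C@rM.T; O=P-Dm@rp
pts=[O,O+Dm@[.012,0,.101],O+Dm@[.024,0,.072],O+Dm@[0,0,.03],O+Dm@[0,0,-.03],O+Dm@[.082,.025,-.059],MID+.145*RY,MID-.145*RY]
C2=np.zeros((600,800,3),np.uint8)
for c,u0,v0,w,h,x in((t,250,110,80,120,0),(s,290,100,80,120,400)):
    C2[:,x:x+400]=cv2.resize(c['im'][v0:v0+h,u0:u0+w],(400,600),interpolation=2)
    for q in (proj(c,pts)+.5-[u0,v0])*5:
        if 0<q[0]<400: cv2.circle(C2,(int(q[0])+x,int(q[1])),3,(0,0,255),1)
cv2.imwrite('pics/b1.png',C2)
```

```text
dpos [0.0017 0.0014 0.0095] dr [ 0.0057 -0.0119  0.0036]
```

View pics/b1.png

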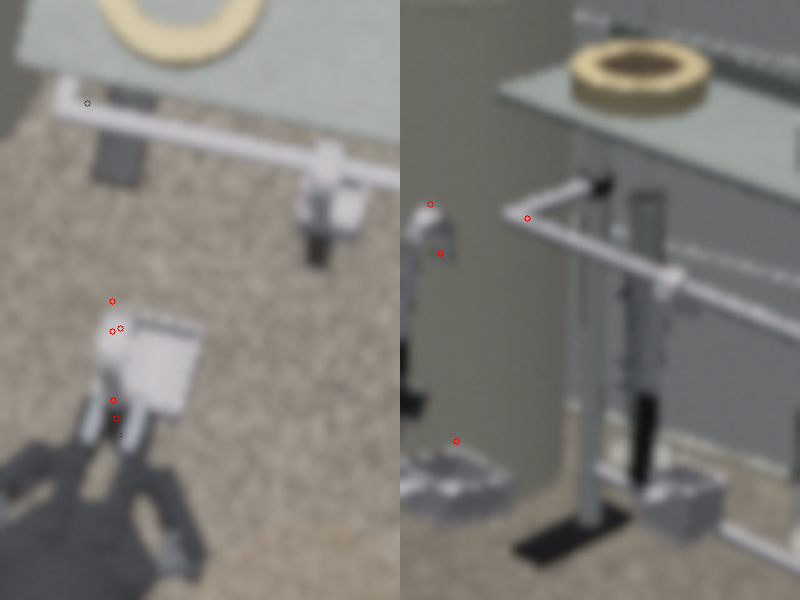

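```bash
cat > ov.py <<'E'
from h import *
def ov(rel,name,wt,ws,cup):
    z=np.load(rel);rp,rM=z['rp'],z['rM']
    P,C,o=cur(); t=cap('top'); s=cap('scene'); print(P.round(4),o['clock'],(cur()[0]-P).round(4))
    Dm=C@rM.T; O=P-Dm@rp
    x1,yy,zt=cup
    loc=np.array([[.012,0,.101],[.024,0,.072],[x1[1],yy,zt],[x1[1],-yy,zt],[x1[0],-yy,zt],[x1[0],yy,zt],[0,0,.03],[0,0,-.03]])
    pts=np.r_[O+loc@Dm.T,[MID+.145*RY,MID-.145*RY]]
    C2=np.zeros((600,800,3),np.uint8)
    for c,(u0,v0,w,h),x in((t,wt,0),(s,ws,400)):
        k=400/w
        im=cv2.resize(c['im'][v0:v0+h,u0:u0+w],None,fx=k,fy=k,interpolation=2)[:600,:400]; C2[:im.shape[0],x:x+400]=im
        for i,q in enumerate((proj(c,pts)+.5-[u0,v0])*k):
            if 0<q[0]<400: cv2.circle(C2,(int(q[0])+x,int(q[1])),2,(0,0,255),-1);cv2.putText(C2,str(i),(int(q[0])+x+3,int(q[1])),0,.4,(0,255,255),1)
    cv2.imwrite('pics/'+name,C2)
E
python3 - <<'E'
from ov import *
ov('rel_sh.npz','b2.png',(262,165,40,55),(352-74,130,50,75),((.030,.082),.025,-.059))
E
```

```text
[0.5172 0.1136 0.1961] 4.8 [0.0004 0.0004 0.0021]
```

View pics/b2.png

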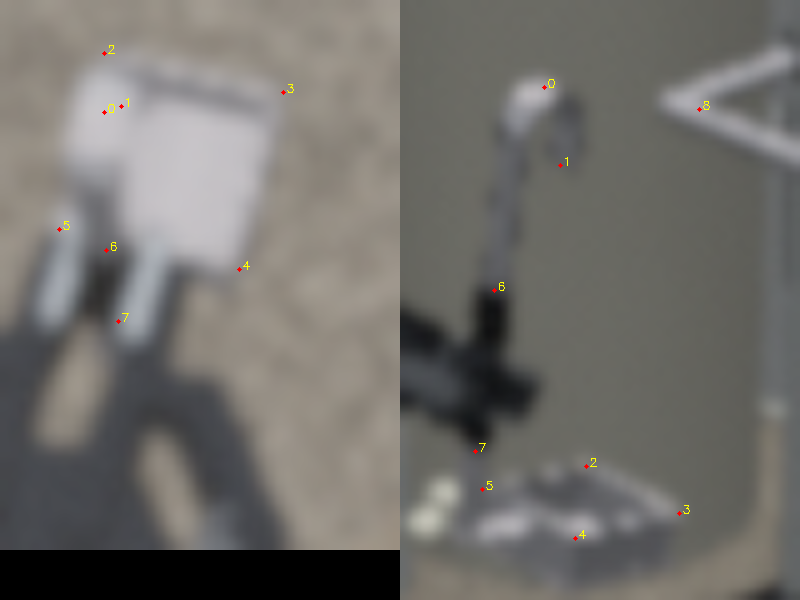

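Hook, grip and cup land within ~0.5 px of the model in both views (hook top at scene crop (535,88), rail line through the marker). Moving in over the rail.

Run:
```python
from h import *
z=np.load('rel_sh.npz');rp,rM=z['rp'],z['rM']
for dx,dz in((-.12,.05),(-.06,.04),(0,.038)): go(*hang(rp,rM,.10,.183,dx,dz))
```

```text
dpos [-0.0001 -0.      0.0004] dr [ 0.0009 -0.0008  0.0022]
dpos [ 0.0588 -0.0114 -0.0096] dr [ 0.0009 -0.0008  0.0022]
dpos [ 0.1177 -0.0227 -0.0116] dr [ 0.0009 -0.0008  0.0022]
```

>>> servo_tool --targets '[{"delta_pos": [0.02,-0.004,-0.003],"dr": [0,0,0],"grip": 0.005},{"delta_pos": [0.045,-0.0087,-0.008],"dr": [0,0,0],"grip": 0.005},{"delta_pos": [0.065,-0.0125,-0.011],"dr": [0,0,0],"grip": 0.005},{"delta_pos": [0.085,-0.0164,-0.0116],"dr": [0,0,0],"grip": 0.005},{"delta_pos": [0.1,-0.0193,-0.0116],"dr": [0,0,0],"grip": 0.005},{"delta_pos": [0.111,-0.0214,-0.0116],"dr": [0,0,0],"grip": 0.005},{"delta_pos": [0.1177,-0.0227,-0.0116],"dr": [0,0,0],"grip": 0.005},{"delta_pos": [0.1177,-0.0227,-0.0116],"dr": [0,0,0],"grip": 0.005}]'

```text
clock: 5.9
ee_pos: [0.6349, 0.0906, 0.1836]
eef_rot: [0.478, 0.081, 0.873, -0.045]
force: [0.2, 0.1, -1.6]
opening: 0.145
```

Run:
```python
from ov import *
z=np.load('rel_sh.npz');rp,rM=z['rp'],z['rM']
ov('rel_sh.npz','b3.png',(262,115,40,55),(300,110,50,75),((.030,.082),.025,-.059))
for dx,dz in((0,.038),(0,0)): go(*hang(rp,rM,.10,.183,dx,dz))
print(cur()[2]['force'])
```

```text
[0.6349 0.0906 0.1836] 5.9 [-0.0004  0.0001 -0.0004]
dpos [0.0007 0.0006 0.0034] dr [ 0.0027 -0.0048  0.0029]
dpos [ 0.0007  0.0006 -0.0346] dr [ 0.0027 -0.0048  0.0029]
[ 0.79996775 -0.06968368 -1.55404175]
```

View pics/b3.png

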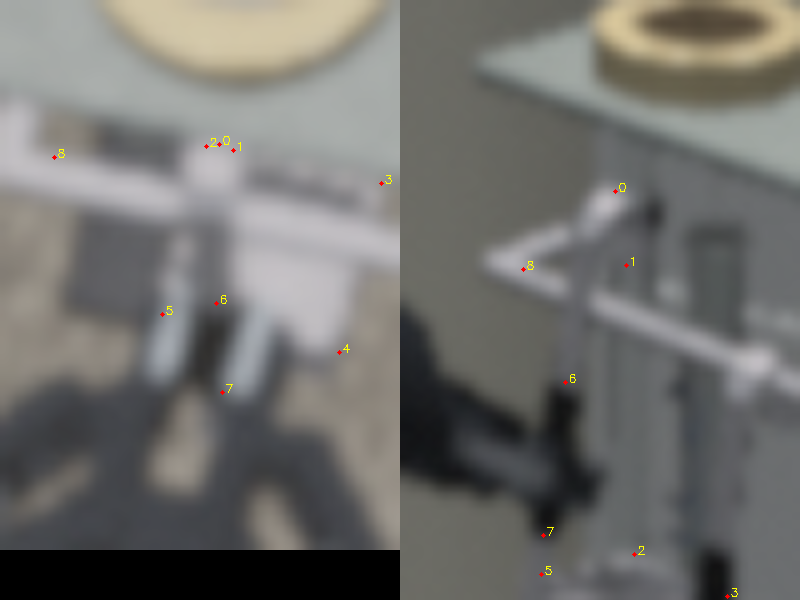

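The hook is over the rail (top crop (215,160), scene (610,195)), but the rail in the top view runs ~2 px nearer than my line (centre ~178 vs 157 in the crop). Refining the rail numerically.

Run:
```python
from h import *
for n,ends in (('top',(.13,.125,.06,.055,.05,-.02,-.03,-.04,-.06,-.08,-.1,-.12)),('scene',(.13,.12,.05,-.03,-.05,-.08,-.11,-.13))):
    c=load(n); g=c['im'].astype(float)
    for s in ends:
        p=proj(c,MID+s*RY)[0]; u=int(round(p[0])); 
        v0=p[1]+ (u-p[0])*np.diff(proj(c,[MID,MID+.01*RY])[:,1])[0]/np.diff(proj(c,[MID,MID+.01*RY])[:,0])[0]
        vs=np.arange(int(v0)-6,int(v0)+8); pr=g[vs,u].mean(1)
        print(n,s,u,round(v0,1),vs[0],pr.astype(int).tolist())
```

```text
top 0.13 273 131.6 125 [161, 140, 112, 94, 92, 104, 136, 170, 188, 184, 159, 125, 101, 96]
top 0.125 275 132.0 126 [151, 128, 107, 99, 100, 125, 164, 187, 189, 173, 143, 110, 99, 97]
top 0.06 300 137.3 131 [162, 151, 145, 147, 143, 143, 159, 180, 188, 182, 163, 146, 143, 141]
top 0.055 302 137.7 131 [165, 153, 142, 138, 138, 141, 151, 172, 188, 187, 173, 155, 147, 142]
top 0.05 304 138.2 132 [160, 149, 143, 143, 141, 146, 163, 181, 189, 181, 161, 142, 134, 132]
top -0.02 331 143.9 137 [166, 156, 138, 130, 136, 141, 150, 169, 186, 189, 176, 154, 140, 138]
top -0.03 335 144.7 138 [163, 152, 140, 135, 137, 142, 154, 175, 190, 189, 173, 151, 139, 139]
top -0.04 339 145.6 139 [164, 149, 136, 134, 138, 139, 151, 174, 189, 188, 172, 153, 144, 142]
top -0.06 346 147.1 141 [156, 141, 126, 119, 119, 133, 158, 180, 188, 181, 158, 136, 126, 125]
top -0.08 354 148.8 142 [162, 153, 145, 144, 146, 145, 152, 173, 189, 190, 177, 155, 141, 138]
top -0.1 362 150.5 144 [159, 145, 133, 134, 140, 144, 154, 175, 190, 187, 170, 146, 136, 135]
top -0.12 370 152.2 146 [159, 147, 136, 131, 128, 132, 152, 176, 188, 183, 159, 127, 107, 104]
scene 0.13 318 144.4 138 [126, 152, 155, 129, 105, 118, 145, 154, 132, 103, 92, 94, 95, 96]
scene 0.12 321 145.6 139 [130, 116, 100, 96, 101, 108, 114, 113, 105, 99, 98, 100, 100, 99]
scene 0.05 338 152.5 146 [83, 83, 84, 85, 93, 118, 149, 158, 138, 105, 85, 84, 84, 83]
scene -0.03 359 161.0 155 [113, 109, 109, 111, 118, 138, 156, 152, 127, 103, 101, 106, 108, 109]
scene -0.05 365 163.4 157 [113, 109, 110, 110, 113, 127, 148, 157, 139, 111, 99, 105, 108, 108]
scene -0.08 373 166.7 160 [110, 109, 110, 109, 111, 123, 146, 162, 150, 120, 100, 104, 108, 109]
scene -0.11 382 170.3 164 [110, 109, 110, 109, 113, 128, 152, 161, 141, 111, 99, 105, 109, 109]
scene -0.13 388 172.7 166 [109, 109, 109, 110, 111, 123, 148, 165, 154, 123, 100, 101, 107, 109]
```

Run:
```python
from h import *
from scipy.optimize import least_squares
t,s=load('top'),load('scene')
obs=[(t,273,133.3),(t,300,139.1),(t,304,140),(t,331,145.7),(t,339,147.5),(t,354,150.5),(t,370,154),(s,338,152.8),(s,365,163.8),(s,373,167.1),(s,382,170.8),(s,388,173.2)]
def f(x,full=0):
    r=[]
    for c,u,v in obs:
        P=np.array([.6318+x[0],-.0103,.25+x[1]]);d=np.array([-np.sin(x[2]),np.cos(x[2]),0])
        q=proj(c,[P-.15*d,P+.15*d]); r.append(q[0,1]+(u-q[0,0])*(q[1,1]-q[0,1])/(q[1,0]-q[0,0])-v)
    return np.array(r)
q=least_squares(f,[0,0,-.19]);print(q.x,q.fun.round(2))
q=least_squares(lambda x:f([x[0],0,x[1]]),[0,-.19]);print('z fixed',q.x,q.fun.round(2))
```

```text
[-0.00502508  0.00183563 -0.1909626 ] [ 0.03 -0.01 -0.06  0.   -0.09  0.11  0.02  0.07  0.03 -0.02 -0.06 -0.02]
z fixed [-0.00422504 -0.18741987] [ 0.07 -0.07 -0.14 -0.18 -0.3  -0.16 -0.3   0.54  0.46  0.39  0.33  0.36]
```

```bash
sed -i 's/MID=np.array(\[.6318,-.0103,.25\])/MID=np.array([.6273,-.0103,.251])/' h.py
python3 - <<'E'
from h import *
z=np.load('rel_sh.npz');rp,rM=z['rp'],z['rM']
for dx,dz in((0,.038),(0,0)): go(*hang(rp,rM,.10,.183,dx,dz))
E
```

```text
dpos [-0.0038  0.0006  0.0044] dr [ 0.0027 -0.0048  0.0029]
dpos [-0.0038  0.0006 -0.0336] dr [ 0.0027 -0.0048  0.0029]
```

>>> servo_tool --targets '[{"delta_pos": [-0.0045,0,0],"dr": [0,0,0],"grip": 0.005},{"delta_pos": [-0.0045,0,-0.006],"dr": [0,0,0],"grip": 0.005},{"delta_pos": [-0.0045,0,-0.013],"dr": [0,0,0],"grip": 0.005},{"delta_pos": [-0.0045,0,-0.02],"dr": [0,0,0],"grip": 0.005},{"delta_pos": [-0.0045,0,-0.026],"dr": [0,0,0],"grip": 0.005},{"delta_pos": [-0.0045,0,-0.03],"dr": [0,0,0],"grip": 0.005},{"delta_pos": [-0.0045,0,-0.032],"dr": [0,0,0],"grip": 0.005},{"delta_pos": [-0.0045,0,-0.032],"dr": [0,0,0],"grip": 0.005}]'

```text
clock: 7.0
ee_pos: [0.6302, 0.0906, 0.151]
eef_rot: [0.478, 0.081, 0.873, -0.045]
force: [-0.8, -0.4, -1.0]
opening: 0.147
```

Run:
```python
from h import *
z=np.load('rel_sh.npz');rp,rM=z['rp'],z['rM']
go(*hang(rp,rM,.10,.183,0,0)); print(cur()[2]['force'],cur()[2]['wrist_torque'])
```

```text
dpos [ 0.0005  0.0007 -0.0013] dr [ 0.0028 -0.005   0.0031]
[-0.77750929 -0.44129337 -0.96076987] [ 0.14680023  0.55660978 -0.03124791]
```

>>> servo_tool --targets '[{"delta_pos": [0,0,-0.001],"dr": [0,0,0],"grip": 0.005},{"delta_pos": [0,0,-0.002],"dr": [0,0,0],"grip": 0.005},{"delta_pos": [0,0,-0.002],"dr": [0,0,0],"grip": 0.005}]'

```text
clock: 7.38
ee_pos: [0.6303, 0.0906, 0.1495]
eef_rot: [0.479, 0.081, 0.873, -0.045]
force: [-0.1, -1.4, 0.3]
opening: 0.148
```

>>> servo_tool --targets '[{"delta_pos": [0,0,-0.001],"dr": [0,0,0],"grip": 0.005},{"delta_pos": [0,0,-0.002],"dr": [0,0,0],"grip": 0.005},{"delta_pos": [0,0,-0.002],"dr": [0,0,0],"grip": 0.005},{"delta_pos": [0,0,-0.002],"dr": [0,0,0],"grip": 0.005}]'

```text
clock: 7.88
ee_pos: [0.631, 0.0908, 0.1493]
eef_rot: [0.48, 0.081, 0.873, -0.045]
force: [0.1, -0.4, 6.7]
opening: 0.156
```

Run:
```python
from ov import *
ov('rel_sh.npz','b4.png',(262,115,40,55),(300,110,50,75),((.030,.082),.025,-.059))
print(cur()[2]['force'],cur()[2]['wrist_torque'])
```

```text
[0.631  0.0908 0.1493] 7.875 [-0. -0. -0.]
[ 1.69955126 -1.20267041  5.16593296] [-0.11414758 -0.36846365 -0.15597417]
```

View pics/b4.png

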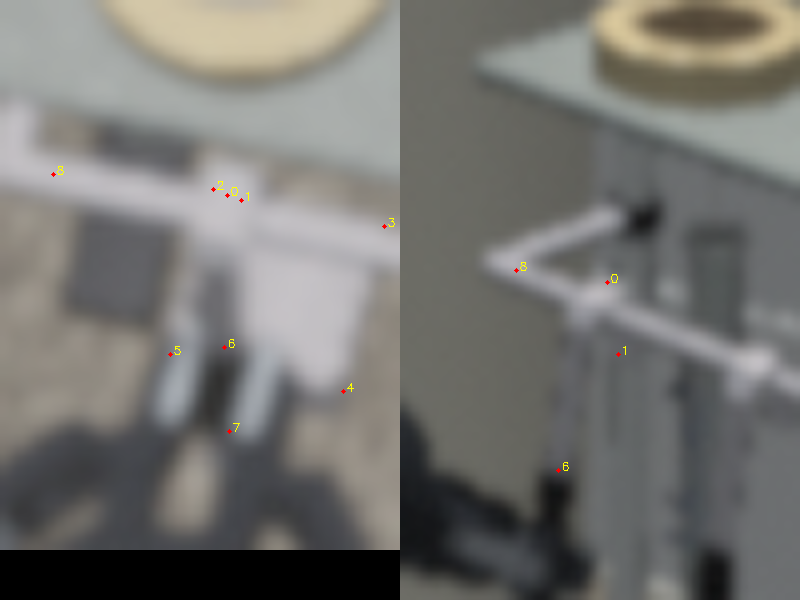

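Contact felt (+5 N) and the hook top sits on the rail in both views. Easing load, then opening slowly.

>>> servo_tool --targets '[{"delta_pos": [0,0,0.001],"dr": [0,0,0],"grip": 0.005},{"delta_pos": [0,0,0.0015],"dr": [0,0,0],"grip": 0.013},{"delta_pos": [0,0,0.0015],"dr": [0,0,0],"grip": 0.015},{"delta_pos": [0,0,0.0015],"dr": [0,0,0],"grip": 0.017},{"delta_pos": [0,0,0.0015],"dr": [0,0,0],"grip": 0.02},{"delta_pos": [0,0,0.0015],"dr": [0,0,0],"grip": 0.025},{"delta_pos": [0,0,0.0015],"dr": [0,0,0],"grip": 0.03},{"delta_pos": [0,0,0.0015],"dr": [0,0,0],"grip": 0.036}]' --force 20

```text
clock: 8.98
ee_pos: [0.6302, 0.0906, 0.1486]
eef_rot: [0.478, 0.081, 0.873, -0.045]
force: [0.4, 0.1, 0.3]
opening: 0.421
```

Run:
```python
from h import *
P,C,o=cur();print(P,C[:,2],o['opening'],o['force'])
p2,M=grasp(np.array([.3985,-.2857,.133]),-.066)
go(p2-.12*M[:,2],M)
```

```text
[0.63019432 0.09058553 0.14860882] [ 0.8281146  -0.15623244 -0.53834714] 0.4206893899915165 [0.4227941  0.10541242 0.34594227]
dpos [-0.2745 -0.3735  0.0739] dr [0.0768 0.5978 0.1157]
```

>>> servo_tool --targets '[{"delta_pos": [-0.008,0.0016,0.005],"dr": [0,0,0],"grip": 0.036},{"delta_pos": [-0.018,0.0034,0.0115],"dr": [0,0,0],"grip": 0.036},{"delta_pos": [-0.033,0.0062,0.0215],"dr": [0,0,0],"grip": 0.036},{"delta_pos": [-0.055,0.0103,0.036],"dr": [0,0,0],"grip": 0.036},{"delta_pos": [-0.08,0.015,0.052],"dr": [0,0,0],"grip": 0.036},{"delta_pos": [-0.11,0.019,0.07],"dr": [0,0,0],"grip": 0.036},{"delta_pos": [-0.14,0.015,0.1],"dr": [0,0,0],"grip": 0.036},{"delta_pos": [-0.17,0.0,0.12],"dr": [0.01,0.1,0.02],"grip": 0.036}]'

```text
clock: 9.98
ee_pos: [0.4857, 0.1116, 0.272]
eef_rot: [0.423, 0.075, 0.902, -0.049]
force: [0.4, -1.0, 1.1]
opening: 0.42
```

Run:
```python
from h import *
P,C,o=cur();print(P)
p2,M=grasp(np.array([.3985,-.2857,.133]),-.066)
go(p2-.12*M[:,2],M)
t=cap('top'); s=cap('scene')
C2=np.zeros((600,800,3),np.uint8)
C2[:480,:400]=cv2.resize(t['im'][105:177,260:320],(400,480),interpolation=2)
C2[:600,400:]=cv2.resize(s['im'][125:222,300:365],(400,597),interpolation=2)[:600] if 0 else cv2.resize(s['im'][125:222,300:365],(400,600),interpolation=2)
cv2.imwrite('pics/c1.png',C2)
```

```text
[0.48571308 0.11161999 0.2720232 ]
dpos [-0.13   -0.3945 -0.0495] dr [0.0824 0.4733 0.1027]
```

View pics/c1.png

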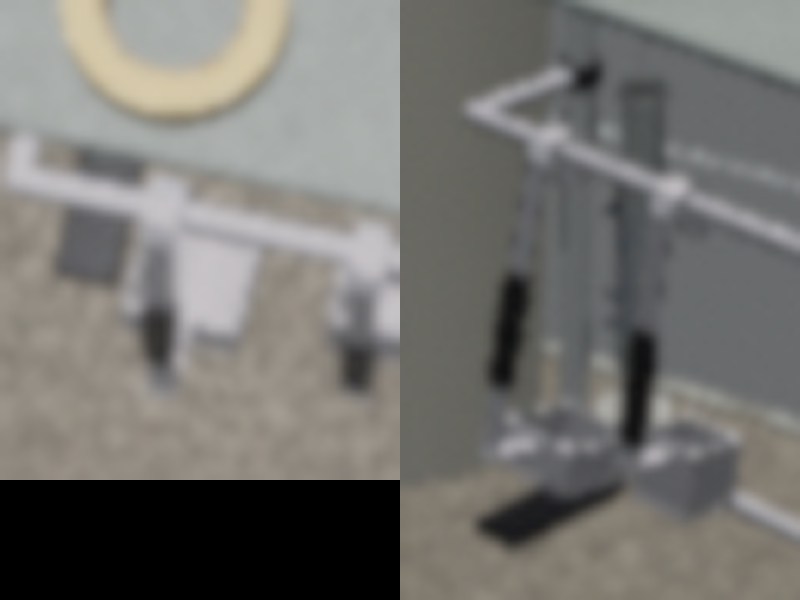

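The shallow dipper hangs on the rail at top crop (165,205), about 77 mm from the small one (370,250), which is unmoved. Now the deep dipper.

>>> servo_tool --targets '[{"delta_pos": [-0.02,-0.03,0.0],"dr": [0.008,0.06,0.01],"grip": 0.045},{"delta_pos": [-0.04,-0.08,0.0],"dr": [0.02,0.13,0.02],"grip": 0.045},{"delta_pos": [-0.06,-0.135,0.0],"dr": [0.03,0.22,0.04],"grip": 0.045},{"delta_pos": [-0.075,-0.19,0.0],"dr": [0.045,0.32,0.06],"grip": 0.045},{"delta_pos": [-0.09,-0.245,0.0],"dr": [0.055,0.4,0.075],"grip": 0.045},{"delta_pos": [-0.1,-0.3,-0.01],"dr": [0.068,0.47,0.09],"grip": 0.045},{"delta_pos": [-0.105,-0.35,-0.03],"dr": [0.068,0.498,0.094],"grip": 0.045},{"delta_pos": [-0.105,-0.374,-0.047],"dr": [0.068,0.498,0.094],"grip": 0.045}]'

```text
clock: 11.08
ee_pos: [0.3813, -0.2668, 0.2264]
eef_rot: [0.19, 0.037, 0.981, -0.017]
force: [0.4, 0.5, 0.0]
opening: 0.527
```

>>> servo_tool --targets '[{"delta_pos": [0,0,0],"dr": [0,0,0],"grip": 0.045},{"delta_pos": [0,0,0],"dr": [0,0,0],"grip": 0.045},{"delta_pos": [0,0,0],"dr": [0,0,0],"grip": 0.045}]'

```text
clock: 11.45
ee_pos: [0.3831, -0.2632, 0.228]
eef_rot: [0.19, 0.034, 0.981, -0.017]
force: [-0.5, -0.3, 0.8]
opening: 0.526
```

Run:
```python
from h import *
P,C,o=cur();print(P)
p2,M=grasp(np.array([.3985,-.2857,.133]),-.066)
go(p2-.12*M[:,2],M);go(p2,M)
t,s=cap('top'),cap('scene')
# shallow's grip check & deep grip recheck: dark pixels
for n,c,(u0,v0,w,h) in(('t',t,(412,222,22,32)),('s',s,(388,245,26,45))):
    m=c['im'][v0:v0+h,u0:u0+w].max(2)<60; y,x=np.nonzero(m); print(n,m.sum(),x.mean()+u0,y.mean()+v0)
```

```text
[ 0.38305984 -0.26319703  0.22802364]
dpos [-0.0273 -0.0197 -0.0055] dr [ 0.0194 -0.0172  0.0079]
dpos [ 0.0193 -0.0228 -0.1161] dr [ 0.0194 -0.0172  0.0079]
t 101 422.54455445544556 248.14851485148515
s 213 398.23474178403757 260.14084507042253
```

>>> servo_tool --targets '[{"delta_pos": [-0.0273,-0.0197,-0.0055],"dr": [0.0194,-0.0172,0.0079],"grip": 0.045},{"delta_pos": [-0.0273,-0.0197,-0.0055],"dr": [0.0194,-0.0172,0.0079],"grip": 0.045},{"delta_pos": [-0.02,-0.0202,-0.023],"dr": [0.0194,-0.0172,0.0079],"grip": 0.045},{"delta_pos": [-0.01,-0.0209,-0.047],"dr": [0.0194,-0.0172,0.0079],"grip": 0.045},{"delta_pos": [0.0,-0.0215,-0.071],"dr": [0.0194,-0.0172,0.0079],"grip": 0.045},{"delta_pos": [0.01,-0.0222,-0.094],"dr": [0.0194,-0.0172,0.0079],"grip": 0.045},{"delta_pos": [0.0193,-0.0228,-0.1161],"dr": [0.0194,-0.0172,0.0079],"grip": 0.045},{"delta_pos": [0.0193,-0.0228,-0.1161],"dr": [0.0194,-0.0172,0.0079],"grip": 0.045}]'

```text
clock: 12.55
ee_pos: [0.4021, -0.2853, 0.1088]
eef_rot: [0.197, 0.033, 0.98, -0.004]
force: [0.0, -0.2, -0.0]
opening: 0.528
```

Run:
```python
from h import *
p2,M=grasp(np.array([.3985,-.2857,.133]),-.066)
go(p2,M);print(cur()[2]['force'])
```

```text
dpos [ 0.0002 -0.0007  0.0031] dr [-0.0045 -0.0038 -0.0004]
[ 0.00141018 -0.23989748 -0.04969994]
```

>>> servo_tool --targets '[{"delta_pos": [0,0,0.002],"dr": [0,0,0],"grip": 0.02},{"delta_pos": [0,0,0.002],"dr": [0,0,0],"grip": 0.005},{"delta_pos": [0,0,0.002],"dr": [0,0,0],"grip": 0.005},{"delta_pos": [0,0,0.002],"dr": [0,0,0],"grip": 0.005},{"delta_pos": [0,0,0.002],"dr": [0,0,0],"grip": 0.005},{"delta_pos": [0,0,0.002],"dr": [0,0,0],"grip": 0.005}]' --force 40

```text
clock: 13.3
ee_pos: [0.4026, -0.2874, 0.1148]
eef_rot: [0.199, 0.033, 0.979, -0.007]
force: [-0.2, 2.5, 5.9]
opening: 0.154
```

Run:
```python
from h import *
P,C,o=cur();print(P,o['opening'],o['force'])
D=dip(-.066,np.pi/4);g=np.array([.3985,-.2857,.133])
# lateral: grip centre lies between the pads
rp=D.T@(P-g); rM=D.T@C; print(rp,R.from_matrix(rM).as_rotvec()); np.savez('rel_dp',rp=rp,rM=rM)
```

```text
[ 0.40255823 -0.28744072  0.11476057] 0.1536959478239691 [-0.19126306  2.52448164  5.93568486]
[ 0.01584176 -0.00146929 -0.00995269] [2.11340620e-03 1.95499162e+00 6.46496514e-04]
```

>>> servo_tool --targets '[{"delta_pos": [0,0,0.01],"dr": [0,0,0],"grip": 0.005},{"delta_pos": [0,0,0.03],"dr": [0,0,0],"grip": 0.005},{"delta_pos": [0,0,0.06],"dr": [0,0,0],"grip": 0.005},{"delta_pos": [0,0,0.1],"dr": [0,0,0],"grip": 0.005},{"delta_pos": [0,0,0.14],"dr": [0,0,0],"grip": 0.005},{"delta_pos": [0,0,0.17],"dr": [0,0,0],"grip": 0.005},{"delta_pos": [0,0,0.19],"dr": [0,0,0],"grip": 0.005},{"delta_pos": [0,0,0.19],"dr": [0,0,0],"grip": 0.005}]' --force 60

```text
clock: 14.3
ee_pos: [0.4021, -0.2874, 0.3056]
eef_rot: [0.199, 0.033, 0.979, -0.007]
force: [0.3, -0.1, -2.1]
opening: 0.148
```

Run:
```python
from h import *
z=np.load('rel_dp.npz');rp,rM=z['rp'],z['rM'];print(cur()[2]['force'],cur()[2]['opening'])
for dx,dz in((-.12,.05),(0,.038)): go(*hang(rp,rM,-.075,.215,dx,dz))
```

```text
[ 0.2951361  -0.06757965 -2.13902626] 0.1479690217671637
dpos [ 0.0752  0.2281 -0.105 ] dr [-0.0712 -0.5664 -0.1201]
dpos [ 0.1931  0.2054 -0.117 ] dr [-0.0712 -0.5664 -0.1201]
```

>>> servo_tool --targets '[{"delta_pos": [0.0,0.02,0.0],"dr": [-0.012,-0.095,-0.02],"grip": 0.005},{"delta_pos": [0.01,0.06,0.0],"dr": [-0.024,-0.19,-0.04],"grip": 0.005},{"delta_pos": [0.02,0.105,0.0],"dr": [-0.036,-0.285,-0.06],"grip": 0.005},{"delta_pos": [0.04,0.15,0.0],"dr": [-0.048,-0.38,-0.08],"grip": 0.005},{"delta_pos": [0.06,0.195,-0.02],"dr": [-0.06,-0.475,-0.1],"grip": 0.005},{"delta_pos": [0.075,0.228,-0.06],"dr": [-0.0712,-0.5664,-0.1201],"grip": 0.005},{"delta_pos": [0.0752,0.2281,-0.1],"dr": [-0.0712,-0.5664,-0.1201],"grip": 0.005},{"delta_pos": [0.0752,0.2281,-0.105],"dr": [-0.0712,-0.5664,-0.1201],"grip": 0.005}]'

```text
clock: 15.3
ee_pos: [0.5557, -0.0616, 0.1993]
eef_rot: [0.447, 0.086, 0.889, -0.044]
force: [-0.8, -0.5, -1.9]
opening: 0.148
```

>>> servo_tool --targets '[{"delta_pos": [0,0,0],"dr": [0,0,0],"grip": 0.005},{"delta_pos": [0,0,0],"dr": [0,0,0],"grip": 0.005}]'

```text
clock: 15.55
ee_pos: [0.557, -0.0644, 0.2076]
eef_rot: [0.451, 0.088, 0.887, -0.045]
force: [-0.2, 0.4, -0.7]
opening: 0.149
```

Run:
```python
from ov import *
z=np.load('rel_dp.npz');rp,rM=z['rp'],z['rM']
for dx,dz in((-.12,.05),(0,.038)): go(*hang(rp,rM,-.075,.215,dx,dz))
q=proj(load('top'),MID-.075*RY-.12*RX)[0].astype(int); p=proj(load('scene'),MID-.075*RY-.12*RX+[0,0,-.05])[0].astype(int)
ov('rel_dp.npz','d1.png',(q[0]-22,q[1]-25,48,70),(p[0]-25,p[1]-40,56,84),((.036,.080),.022,-.040))
```

```text
dpos [-0.0797  0.0051 -0.007 ] dr [-0.0037 -0.0307  0.0069]
dpos [ 0.0382 -0.0176 -0.019 ] dr [-0.0037 -0.0307  0.0069]
[ 0.557  -0.0644  0.2076] 15.55 [ 0.0001 -0.      0.0002]
```

View pics/d1.png

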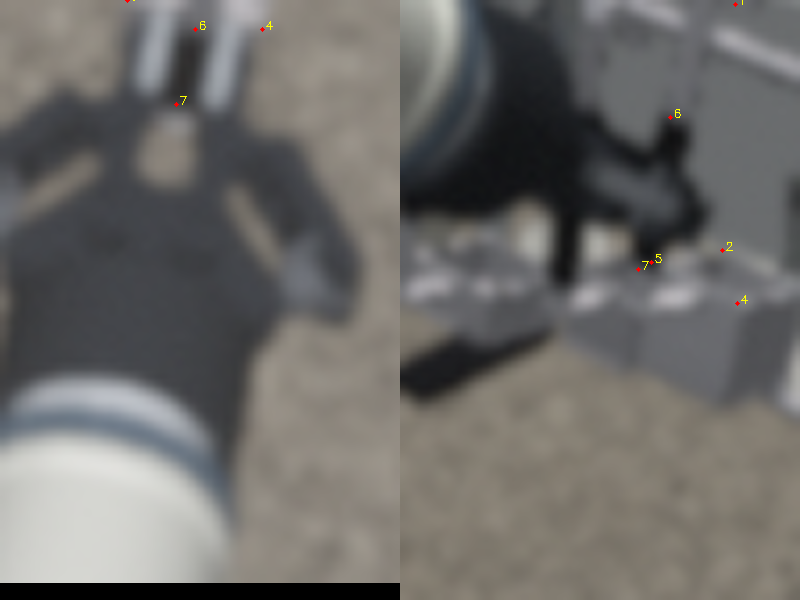

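The arm could not fold back as far as asked (stopped ~42 mm before the rail instead of 120), but the dipper is in front of the rail, high enough, and the grip matches the model (scene crop (671,120)). Correct laterally, then go over the rail.

>>> servo_tool --targets '[{"delta_pos": [0.0,-0.005,-0.005],"dr": [-0.0018,-0.015,0.0035],"grip": 0.005},{"delta_pos": [0.0,-0.0105,-0.012],"dr": [-0.0037,-0.0307,0.0069],"grip": 0.005},{"delta_pos": [0.006,-0.0115,-0.014],"dr": [-0.0037,-0.0307,0.0069],"grip": 0.005},{"delta_pos": [0.014,-0.013,-0.016],"dr": [-0.0037,-0.0307,0.0069],"grip": 0.005},{"delta_pos": [0.022,-0.0145,-0.016],"dr": [-0.0037,-0.0307,0.0069],"grip": 0.005},{"delta_pos": [0.03,-0.016,-0.016],"dr": [-0.0037,-0.0307,0.0069],"grip": 0.005},{"delta_pos": [0.038,-0.0176,-0.016],"dr": [-0.0037,-0.0307,0.0069],"grip": 0.005},{"delta_pos": [0.038,-0.0176,-0.016],"dr": [-0.0037,-0.0307,0.0069],"grip": 0.005}]'

```text
clock: 16.65
ee_pos: [0.5951, -0.0808, 0.1884]
eef_rot: [0.463, 0.084, 0.881, -0.044]
force: [0.6, 0.3, -1.2]
opening: 0.15
```

Run:
```python
from ov import *
z=np.load('rel_dp.npz');rp,rM=z['rp'],z['rM']
for dx,dz in((0,.038),(0,0)): go(*hang(rp,rM,-.075,.215,dx,dz))
q=proj(load('top'),MID-.075*RY)[0].astype(int); p=proj(load('scene'),MID-.075*RY)[0].astype(int)
ov('rel_dp.npz','d2.png',(q[0]-20,q[1]-20,44,66),(p[0]-25,p[1]-25,50,75),((.036,.080),.022,-.040))
print(cur()[2]['force'])
```

```text
dpos [ 0.0001 -0.0012  0.0002] dr [-0.0008 -0.0042 -0.0019]
dpos [ 0.0001 -0.0012 -0.0378] dr [-0.0008 -0.0042 -0.0019]
[ 0.5951 -0.0808  0.1884] 16.65 [-0.0004  0.0001 -0.    ]
[ 0.84119075  1.04249265 -1.46171762]
```

View pics/d2.png

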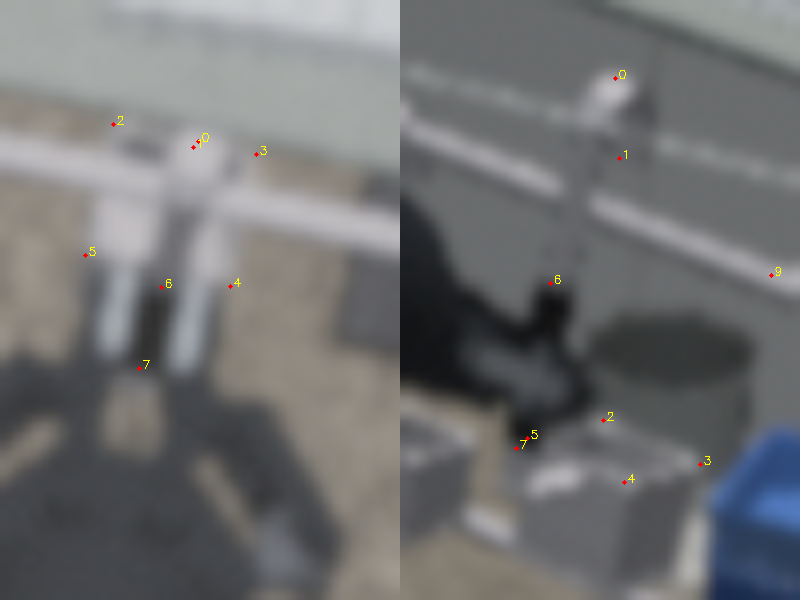

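Hook is over the rail with the mouth straddling it; views suggest the dipper is ~2 mm nearer/lower than modelled. Adding 2 mm forward and lowering.

>>> servo_tool --targets '[{"delta_pos": [0.002,-0.0005,0],"dr": [0,0,0],"grip": 0.005},{"delta_pos": [0.002,-0.0005,-0.006],"dr": [0,0,0],"grip": 0.005},{"delta_pos": [0.002,-0.0005,-0.013],"dr": [0,0,0],"grip": 0.005},{"delta_pos": [0.002,-0.0005,-0.02],"dr": [0,0,0],"grip": 0.005},{"delta_pos": [0.002,-0.0005,-0.026],"dr": [0,0,0],"grip": 0.005},{"delta_pos": [0.002,-0.0005,-0.03],"dr": [0,0,0],"grip": 0.005},{"delta_pos": [0.002,-0.0005,-0.033],"dr": [0,0,0],"grip": 0.005},{"delta_pos": [0.002,-0.0005,-0.033],"dr": [0,0,0],"grip": 0.005}]'

```text
clock: 17.75
ee_pos: [0.5966, -0.0813, 0.1554]
eef_rot: [0.463, 0.084, 0.881, -0.044]
force: [-0.6, -0.3, -1.3]
opening: 0.149
```

>>> servo_tool --targets '[{"delta_pos": [0,0,-0.001],"dr": [0,0,0],"grip": 0.005},{"delta_pos": [0,0,-0.002],"dr": [0,0,0],"grip": 0.005},{"delta_pos": [0,0,-0.002],"dr": [0,0,0],"grip": 0.005}]'

```text
clock: 18.12
ee_pos: [0.5966, -0.0813, 0.1536]
eef_rot: [0.463, 0.084, 0.881, -0.044]
force: [-0.8, 0.8, -1.9]
opening: 0.146
```

>>> servo_tool --targets '[{"delta_pos": [0,0,-0.001],"dr": [0,0,0],"grip": 0.005},{"delta_pos": [0,0,-0.002],"dr": [0,0,0],"grip": 0.005},{"delta_pos": [0,0,-0.002],"dr": [0,0,0],"grip": 0.005}]'

```text
clock: 18.5
ee_pos: [0.5968, -0.0813, 0.152]
eef_rot: [0.464, 0.084, 0.881, -0.044]
force: [-0.4, 1.2, -0.2]
opening: 0.147
```

>>> servo_tool --targets '[{"delta_pos": [0,0,-0.001],"dr": [0,0,0],"grip": 0.005},{"delta_pos": [0,0,-0.0015],"dr": [0,0,0],"grip": 0.005},{"delta_pos": [0,0,-0.0015],"dr": [0,0,0],"grip": 0.005}]'

```text
clock: 18.88
ee_pos: [0.5969, -0.0813, 0.151]
eef_rot: [0.464, 0.084, 0.881, -0.044]
force: [-1.2, 0.5, 1.7]
opening: 0.146
```

>>> servo_tool --targets '[{"delta_pos": [0,0,-0.001],"dr": [0,0,0],"grip": 0.005},{"delta_pos": [0,0,-0.0015],"dr": [0,0,0],"grip": 0.005},{"delta_pos": [0,0,-0.0015],"dr": [0,0,0],"grip": 0.005}]'

```text
clock: 19.25
ee_pos: [0.5971, -0.0813, 0.1501]
eef_rot: [0.464, 0.084, 0.881, -0.044]
force: [-2.4, -0.5, 5.2]
opening: 0.149
```

>>> servo_tool --targets '[{"delta_pos": [0,0,0.0005],"dr": [0,0,0],"grip": 0.005},{"delta_pos": [0,0,0.001],"dr": [0,0,0],"grip": 0.013},{"delta_pos": [0,0,0.001],"dr": [0,0,0],"grip": 0.015},{"delta_pos": [0,0,0.001],"dr": [0,0,0],"grip": 0.017},{"delta_pos": [0,0,0.001],"dr": [0,0,0],"grip": 0.02},{"delta_pos": [0,0,0.001],"dr": [0,0,0],"grip": 0.025},{"delta_pos": [0,0,0.001],"dr": [0,0,0],"grip": 0.03},{"delta_pos": [0,0,0.001],"dr": [0,0,0],"grip": 0.036}]' --force 20

```text
clock: 20.25
ee_pos: [0.5966, -0.0813, 0.1497]
eef_rot: [0.463, 0.084, 0.881, -0.044]
force: [0.0, 0.2, 0.5]
opening: 0.42
```

Run:
```python
from h import *
P,C,o=cur();print(P,C[:,2],C[:,1],o['opening'],o['force'],o['joints'])
```

```text
[ 0.59664706 -0.08127356  0.14966109] [ 0.80910792 -0.15472353 -0.56692592] [0.18856464 0.98206017 0.00109595] 0.4204390620639974 [0.01804586 0.23365986 0.53479054] [-0.19444461 -0.69003708  2.26951456  0.00809155  0.5941104  -1.57928819]
```

>>> servo_tool --targets '[{"delta_pos": [-0.006,0.0012,0.004],"dr": [0,0,0],"grip": 0.036},{"delta_pos": [-0.013,0.0025,0.009],"dr": [0,0,0],"grip": 0.036},{"delta_pos": [-0.021,0.004,0.0145],"dr": [0,0,0],"grip": 0.036},{"delta_pos": [-0.029,0.0055,0.02],"dr": [0,0,0],"grip": 0.036},{"delta_pos": [-0.036,0.0069,0.025],"dr": [0,0,0],"grip": 0.036},{"delta_pos": [-0.036,0.0069,0.025],"dr": [0,0,0],"grip": 0.036},{"delta_pos": [-0.036,0.0069,0.025],"dr": [0,0,0],"grip": 0.036}]'

```text
clock: 21.12
ee_pos: [0.5614, -0.0744, 0.1751]
eef_rot: [0.464, 0.084, 0.881, -0.044]
force: [0.4, -0.6, 0.1]
opening: 0.421
```

Run:
```python
from h import *
t=cap('top'); s=cap('scene')
C2=np.zeros((600,800,3),np.uint8)
C2[:220,:]=cv2.resize(t['im'][120:164,252:392],(800,251),interpolation=2)[:220]
C2[220:600,:600]=cv2.resize(s['im'][130:225,300:450],(600,380),interpolation=2)
cv2.imwrite('pics/e1.png',C2)
t2=cap('top');s2=cap('scene')
print([np.abs(a['im'].astype(int)-b['im']).max() for a,b in((t,t2),(s,s2))], cur()[2]['force'],cur()[0],cur()[2]['clock'])
```

```text
[np.int64(18), np.int64(29)] [ 0.01363166 -0.64983392 -0.05846752] [ 0.56137651 -0.07442862  0.1748572 ] 21.325
```

Run:
```python
from h import *
import time
t0,s0=load('top'),load('scene'); a=cap('top');b=cap('scene')
for x,y in((t0,a),(s0,b)):
    d=np.abs(x['im'].astype(int)-y['im']).max(2); v,u=np.nonzero(d>12); print('moving px',len(u),(u.min(),u.max(),v.min(),v.max()) if len(u) else '')
# expected grip of hanging dippers vs darkness
for nm,s,l in(('deep',-.075,.215),('shallow',.10,.183),('small',.0205,.135)):
    D=dip(RPSI,l);O=MID+s*RY-D@[.012,0,.092]
    for n,c in(('t',a),('s',b)):
        pts=[O+D@[-.005,0,z] for z in(.045,.02,0,-.02)]
        print(nm,n,[(int(round(u)),int(round(v)),int(c['im'][int(round(v)),int(round(u))].max())) for u,v in proj(c,pts)])
# rail brightness bump: hook overlaps rail -> bright rows count along rail in top
c=a; 
for s in np.arange(-.13,.135,.005):
    u,v=proj(c,MID+s*RY)[0]; col=c['im'][int(v)-6:int(v)+7,int(round(u))].mean(1).astype(int); print(round(s,3),(col>165).sum(),end='; ')
```

```text
moving px 23 (np.int64(343), np.int64(355), np.int64(154), np.int64(165))
moving px 27 (np.int64(37), np.int64(379), np.int64(190), np.int64(233))
deep t [(349, 163, 115), (348, 167, 51), (347, 170, 51), (346, 173, 67)]
deep s [(364, 184, 109), (362, 192, 29), (361, 199, 25), (359, 206, 36)]
shallow t [(283, 149, 109), (283, 153, 52), (284, 155, 54), (284, 158, 64)]
shallow s [(319, 164, 159), (317, 172, 168), (317, 178, 125), (316, 184, 95)]
small t [(313, 155, 97), (313, 158, 52), (313, 160, 49), (313, 162, 63)]
small s [(339, 173, 92), (338, 181, 40), (337, 187, 27), (336, 193, 22)]
-0.13 3; -0.125 3; -0.12 3; -0.115 4; -0.11 3; -0.105 4; -0.1 4; -0.095 4; -0.09 4; -0.085 3; -0.08 7; -0.075 9; -0.07 6; -0.065 4; -0.06 3; -0.055 4; -0.05 4; -0.045 4; -0.04 4; -0.035 3; -0.03 4; -0.025 3; -0.02 4; -0.015 3; -0.01 4; -0.005 4; 0.0 4; 0.005 6; 0.01 5; 0.015 8; 0.02 9; 0.025 7; 0.03 5; 0.035 3; 0.04 4; 0.045 4; 0.05 3; 0.055 4; 0.06 3; 0.065 4; 0.07 7; 0.075 7; 0.08 7; 0.085 7; 0.09 7; 0.095 11; 0.1 9; 0.105 7; 0.11 3; 0.115 3; 0.12 3; 0.125 3; 0.13 3;
```

>>> servo_tool --targets '[{"delta_pos": [0,0,0],"grip": 0.036,"dr": [0,0,0]},{"delta_pos": [0,0,0],"grip": 0.036,"dr": [0,0,0]},{"delta_pos": [0,0,0],"grip": 0.036,"dr": [0,0,0]},{"delta_pos": [0,0,0],"grip": 0.036,"dr": [0,0,0]},{"delta_pos": [0,0,0],"grip": 0.036,"dr": [0,0,0]},{"delta_pos": [0,0,0],"grip": 0.036,"dr": [0,0,0]},{"delta_pos": [0,0,0],"grip": 0.036,"dr": [0,0,0]},{"delta_pos": [0,0,0],"grip": 0.036,"dr": [0,0,0]}]'

```text
clock: 22.42
ee_pos: [0.5614, -0.0744, 0.1746]
eef_rot: [0.463, 0.084, 0.881, -0.044]
force: [-1.2, -0.0, 0.1]
opening: 0.421
```

>>> servo_tool --targets '[{"delta_pos": [0,0,0],"grip": 0.036,"dr": [0,0,0]},{"delta_pos": [0,0,0],"grip": 0.036,"dr": [0,0,0]},{"delta_pos": [0,0,0],"grip": 0.036,"dr": [0,0,0]},{"delta_pos": [0,0,0],"grip": 0.036,"dr": [0,0,0]},{"delta_pos": [0,0,0],"grip": 0.036,"dr": [0,0,0]},{"delta_pos": [0,0,0],"grip": 0.036,"dr": [0,0,0]},{"delta_pos": [0,0,0],"grip": 0.036,"dr": [0,0,0]},{"delta_pos": [0,0,0],"grip": 0.036,"dr": [0,0,0]}]'

```text
clock: 23.42
ee_pos: [0.5614, -0.0744, 0.1746]
eef_rot: [0.463, 0.084, 0.881, -0.044]
force: [-0.5, 0.5, 0.6]
opening: 0.427
```

>>> servo_tool --targets '[{"delta_pos": [0,0,0],"grip": 0.036,"dr": [0,0,0]},{"delta_pos": [0,0,0],"grip": 0.036,"dr": [0,0,0]},{"delta_pos": [0,0,0],"grip": 0.036,"dr": [0,0,0]},{"delta_pos": [0,0,0],"grip": 0.036,"dr": [0,0,0]},{"delta_pos": [0,0,0],"grip": 0.036,"dr": [0,0,0]},{"delta_pos": [0,0,0],"grip": 0.036,"dr": [0,0,0]},{"delta_pos": [0,0,0],"grip": 0.036,"dr": [0,0,0]},{"delta_pos": [0,0,0],"grip": 0.036,"dr": [0,0,0]}]'

```text
clock: 24.42
ee_pos: [0.5614, -0.0744, 0.1746]
eef_rot: [0.463, 0.084, 0.881, -0.044]
force: [0.5, 0.7, 0.9]
opening: 0.425
```

Run:
```python
from h import *
im=[cap('top')['im'].astype(int) for _ in range(8)]
for k in range(1,8):
    d=np.abs(im[k]-im[0]).max(2)[110:185,250:400]; v,u=np.nonzero(d>12); print(k,d.max(),len(u),(u.min()+250,u.max()+250,v.min()+110,v.max()+110) if len(u) else '')
```

```text
1 3 0 
2 3 0 
3 3 0 
4 3 0 
5 4 0 
6 3 0 
7 3 0
```

Run:
```python
from h import *
o=cv2.imread('pics/top1.png').astype(int); n=load('top')['im'].astype(int)
for k,(u,v) in dict(beaker=(277,247),flask=(336,244),wash=(207,148),reagent=(430,166),small=(316,148)).items():
    print(k,np.abs(o-n)[v-13:v+13,u-11:u+11].mean().round(1))
from station import robot; print(robot.job_done())
```

```text
beaker 2.4
flask 48.4
wash 2.9
reagent 2.8
small 2.8
the job is handed in; nothing more can be done
None
```

Both dippers now hang by their hooks on the rail, let go and still, and I handed the job in at about 25 s of the 72 s allowed. The shallow one is about 100 mm left of the rail's middle and the deep one about 75 mm right. The small dipper is between them at about 20 mm left.

- **Release:** I lowered each dipper until about 5 N showed the hook sitting on the rail, eased off, and opened the fingers slowly. The deep one swung slightly after release.
- **Position:** In the top view the three hooks cross the rail about 80–95 mm apart. The dark grips lie where I predicted, except that the arm hid the shallow one from the scene camera; it was seen hanging correctly before the deep one was placed.
- **Motion:** Eight frames over 0.4 s before hand-in showed no movement in the rail area.
- **Other objects:** The beaker, both bottles and the small dipper match the first picture.

**Not confirmed:**
- The flask could not be compared, because that patch of the picture had changed, most likely from the arm standing over it. The dippers passed above it and I felt no contact.
- My last picture was refused at the 12-picture limit, so the final check of the deep dipper is from pixel values only.

**Corrections along the way:** The rail turned out about 4.5 mm nearer than I first measured. For the deep dipper the arm also stopped about 40 mm short of the rail instead of the 120 mm I had asked for. I corrected for both before lowering.

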